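# Clamp a circuit board in the bench vice with its wing screw

## Robot

A 6-joint arm with a two-finger parallel gripper is mounted at the origin on a cart in front of the work surface, level with it; the furniture and walls round the work are solid. World frame = base frame: x ahead of the robot, y to its left, z up, the work surface at z = 0. Lengths are in mm, angles in rad, forces in N, time in s.
With the tool pointing down it reaches from about 275 to 1000 mm from the base axis. Payload 8.4 kg.
Tool frame: the origin (TCP) lies midway between the tips of the shut fingers; the grasp point (between the pads) lies 19 mm behind it; z points along the fingers, y is the line along which they close (so a half turn about z gives the same grasp; the last joint's range is limited). The gripper opens to 85 mm and grips with 20 to 120 N. Pads are 22 mm wide; open, the fingers measure 114 mm over their backs; the gripper's body (76 mm by 85 mm) begins 54 mm behind the grasp point. The pads swing forward as they close: fully open they stand 13 mm farther back than shut.
Start: joints at [1.213, 0.353, 1.633, -0, 1.155, -0.002], TCP at [217.711, 585.858, 231.281] pointing down, gripper open.
Joint ranges: [-2.63, 2.63], [-0.92, 2.1], [0.06, 2.66], [-1.3, 4.44], [0, 2.69], [-3.02, 3.02]. Speed limits (rad/s): [2.22, 2.22, 2.79, 3.14, 3.14, 3.14].

## Interface

Orientations are given as [roll, pitch, yaw] about the fixed x, y, z axes, in that order (R = Rz(yaw) Ry(pitch) Rx(roll)).
In Python, from rig import * gives the robot as it stands.
- The arm moves only by the shell command python3 -m jog 'ROWS' [FORCE]. ROWS is JSON, a list of rows, each an object of numbers: "x", "y", "z": the shift along the tool's x, y, z in cm; "spin": the turn about the tool's z in rad; "grip": the closure, from 0 (fully open) to 1 (shut). In form: [{"x": .., "y": .., "z": .., "spin": .., "grip": ..}, ...]. A call has 1 to 20 rows; each row shifts and turns the commanded pose from where the row before left it, along the tool's axes as they then stand; what a row does not reach is not made up. A row lasts 1/12 s, in which the tool goes at most 41.7 mm and 7.16 degrees, less where a joint would pass 70% of its speed; a pose out of reach is approached as far as the arm can. A call with a gripper value outside its range is refused whole. The fingers move at their own pace and stop on an object; FORCE is the grip in N (left out, the last holds). Time passes only in rows, so rows that do not move let the fingers close. It gives the time, the measured TCP pose, the force, the opening and the grip force at its end, in the units of the state.
- sense(): the state, without advancing time (a new reading comes with each control period).
- grab_frame(name): name is "side" or "top"; returns a dict with "pixels" (420x560x3 uint8, blue, green, red), "camera_matrix" (3x3 intrinsics, pixels), "rvec" (rotation vector, rad) and "tvec" (3), from world to camera coordinates, as OpenCV has them. Camera axes: x right, y down, z forward; pixel columns grow to the right and rows downward; lengths in mm; the calibration is good to about 2 mm. A picture is of the moment at which its call begins. There is no depth.
- sign_off(): hands the job in; it is judged then, once.
The state is a dict: "clock": time; "qpos": joint angles; "qvel": joint speeds; "joint_efforts": joint torques, N m; "eef_pos": TCP position; "tcp_rot": TCP orientation; "contact_force": force on the tool from outside, world axes, zero at the start; "wrist_torque": the same for the moment, N m; "opening": opening from 0.0 (shut) to 1.0 (fully open); "grasp_force": force on a finger pad.
Only numpy, scipy, OpenCV 4.12 (cv2) and the standard library are available. Lean on these libraries where they do the work, as an engineer would, in place of code of your own. Each camera call takes 0.05 s, during which the arm holds its last target. There are 200 camera calls.

## Task

Push the upright plate of the vice's sliding jaw until the loose circuit board is held flush between the jaw and the fixed fence, then lock the jaw: turn the wing screw clockwise (seen from above) by pushing its wings with the fingertips, stroke after stroke, until it is fully home against its stop. Only push: do not take the wings or the jaw's plate between the fingers, do not lift the board, and leave the small things lying round the vice where they are. Finish with the jaw still closed on the board.

Things in the scene. Friction and masses are not known exactly. Their poses are not given: they have to be found in the camera images.
- vice: Low board vice fixed on the table, placed anew each run: base plate 150 (x) x 260 (y) x 12 mm; origin at the centre of its underside, z up. A fixed steel fence (110 mm wide) stands across its +y end, board-side face at y = +105 mm, top 37 mm above the table (screw heads 42). The grey jaw (100 mm wide, block top 38.5 mm above the table) slides along +y to the fence.
- jaw (a joint): Travel of the jaw along the vice's +y, m: 0 fully back; 0.045 when its front face holds the board flush against the fence (own stop, with no board, at 0.055). Starts at 0 to 0.02; slides against about 4 N of friction and stays where it is left.
- jaw_plate (a point): Middle of the top edge of the jaw's upright push plate at its back (-y) end, moving with it; axes as the vice's. Plate 100 mm wide (x), 8 mm thick (y, half to each side), top 82.5 mm above the table, outer (-y) face bare down to 18 mm. Its inner face is 48 mm from the screw's axis and it is higher than the wings: no room for fingers between wings and plate.
- jaw_face (a point): Middle of the lower part of the jaw's front face, moving with it, 97 mm in +y from jaw_plate; axes as the vice's. It meets the board's edge.
- wing_screw (a joint): Angle of the wing screw about its vertical axis, rad: grows anticlockwise seen from above (loosening); 0 is fully home, against a firm stop. Starts 4 to 7 rad loose; turns against about 0.035 N m of friction (1 to 2 N at a wing), stays where it is left, and sinks 3 mm a turn until its round foot sits on the jaw's washer.
- wing_top (a point): On the steel wing screw's axis, level with the wings' tops (77 mm above the table when home, up to 3.5 mm more when loose); turns with the screw. Its y axis runs along both wings: 6 mm thick, reaching 42 mm either side, about 25 mm high. Hub radius 12 mm at the foot, 9 mm above. At angle 0 the wings lie along the vice's y. The axis is 52 mm in +y from jaw_plate.
- board: Loose green circuit board 60 x 85 mm, up to 22 mm high with its parts, about 0.08 kg, lying flat on two rails of the base plate between jaw and fence. Origin at the centre of its underside, 12 mm above the table; its x axis (60 mm) within 4 degrees of the vice's y. Starts 3 to 19 mm short of the fence; flush, its origin is at y = +75 mm of the vice.
- fence_face (a point): Middle of the fence's board-side face, 14.5 mm above the table; axes as the vice's.
- usb_stick: Bystander: green USB stick 56 x 18 x 8 mm, loose on the edge of the base plate beside the board; leave alone.
- box_cutter: Bystander: red box cutter 123 mm long, loose on the table on the vice's robot side; leave alone.
- tweezers: Bystander: steel tweezers 128 mm long, loose on the table on the vice's far side; leave alone.
- fan_module: Bystander: black fan 40 x 40 x 15 mm, loose on the table past the fence end; leave alone.

How it is judged (in metres and radians):
On the way, in this order (a step that is already met when the one before it is completed fails the run):
1. the jaw is closed on the board, flush against the fence, with the wing screw still loose (value of joint jaw above 0.042 m and y of board in the frame of vice between 0.072 and 0.079 m and z of board in the frame of vice below 0.017 m and angle between board's own z axis and vertical below 0.08 rad and value of joint wing_screw above 2.5 rad), for 0.2 s.
2. the wing screw is turned fully home (value of joint wing_screw below 0.25 rad), for 0.2 s.
At the end, for the whole second after the job is handed in: The jaw holds the board flush against the fence (jaw within 3 mm of closed, board within 3 mm of its flush place, flat and at rest on the base plate) and the wing screw is within 0.25 rad of its stop (value of joint jaw above 0.042 m and y of board in the frame of vice between 0.072 and 0.079 m and z of board in the frame of vice below 0.017 m and angle between board's own z axis and vertical below 0.08 rad and value of joint wing_screw below 0.25 rad and linear speed of board below 0.02 m/s); the robot touches nothing.
It fails at once if the wing screw is taken between the fingers (x of the grasp point in the frame of wing_top between -0.006 and 0.006 m and y of the grasp point in the frame of wing_top between -0.044 and 0.044 m and z of the grasp point in the frame of wing_top below 0.008 m).
It fails at once if the jaw's plate is taken between the fingers (y of the grasp point in the frame of jaw_plate between -0.006 and 0.006 m and x of the grasp point in the frame of jaw_plate between -0.05 and 0.05 m and z of the grasp point in the frame of jaw_plate below 0.008 m).
It fails at once if the board is lifted off the base plate (z of board in the frame of vice above 0.02 m).
It fails at once if a small thing lying round the vice is disturbed (moved over 15 mm) (distance of any of usb_stick, box_cutter, tweezers, fan_module from where it was at the start of the episode above 0.015 m).
It also fails if it takes over 58 s, if anything falls off the work surface, if the arm or the gripper's body presses on something with over 40 N, if the wrist force passes 120 N, or if a joint passes its speed limit or range.

## Working session

There is one attempt and no reset: what is moved stays moved. The work goes in short steps, Python scripts to look and compute and a shell command to move; the robot and the scene stay as the last step left them, time stands still between calls to the robot, and variables do not carry over. Pictures are saved under pics/ and viewed, at most 10 in all, crops included, and the job is handed in when it is done.

```bash
ls; mkdir -p pics
python3 - <<'E'
from rig import *
import cv2
print(sense())
for n in("top","side"):
    f=grab_frame(n); cv2.imwrite(f"pics/{n}0.png",f["pixels"]); print(n,f["camera_matrix"],f["rvec"],f["tvec"])
E
```

```text
pics
{'clock': 0.0, 'qpos': array([ 1.21262999e+00,  3.53607526e-01,  1.63412864e+00, -1.09468460e-05,
        1.15522319e+00, -2.38336130e-03]), 'qvel': array([-0.00147181, -0.0006546 , -0.00021024,  0.0010691 ,  0.00178314,
        0.00147405]), 'joint_efforts': array([-7.72493004e-04, -6.05252910e+01, -3.42072701e+01,  2.94650499e-05,
        9.17526602e-03, -4.25556976e-06]), 'eef_pos': array([217.52855645, 585.41326716, 230.58941345]), 'tcp_rot': array([-3.14022593e+00,  6.75168965e-06,  2.78581411e+00]), 'contact_force': array([-0.27730266, -0.65696527, -0.71889401]), 'wrist_torque': array([ 0.03249252, -0.02304404,  0.02008295]), 'grasp_force': 0.0, 'opening': 1.0001371135395059}
top [[519.86771167   0.         281.9337514 ]
 [  0.         519.86771167 211.92235237]
 [  0.           0.           1.        ]] [ 2.14807278 -2.17350853  0.17122452] [158.57082753 536.60502059 901.59835853]
side [[532.46335173   0.         284.68834358]
 [  0.         532.46335173 210.87263274]
 [  0.           0.           1.        ]] [ 2.26303595 -0.08382088  0.02265088] [-501.6738371   172.17805756  833.26794491]
```

View pics/top0.png

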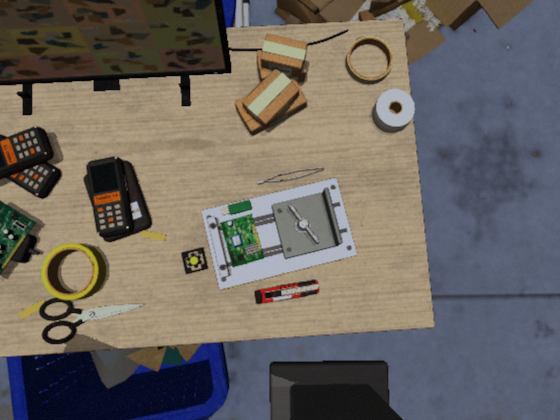

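View pics/side0.png

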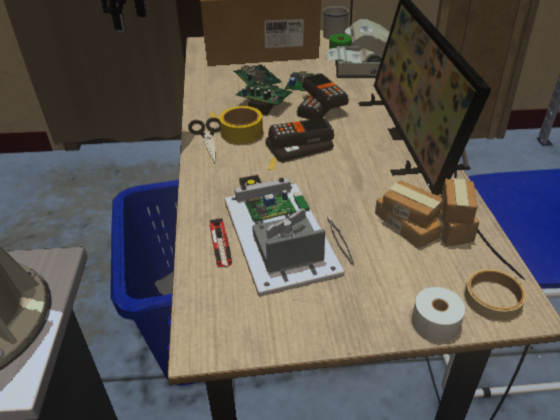

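The top view shows the vice's plate centred near (280,232), with the jaw plate on the right (about 338,220), wings near (304,226) and the fence on the left. The side view shows the jaw plate facing the camera near (292,245). I'll enlarge both.

Run:
```python
import cv2
a=cv2.imread("pics/top0.png")[170:310,170:370]; cv2.imwrite("pics/t0c.png",cv2.resize(a,None,fx=4,fy=4,interpolation=cv2.INTER_CUBIC))
a=cv2.imread("pics/side0.png")[165:300,200:370]; cv2.imwrite("pics/s0c.png",cv2.resize(a,None,fx=4,fy=4,interpolation=cv2.INTER_CUBIC))
```

```text
(no output)
```

View pics/t0c.png

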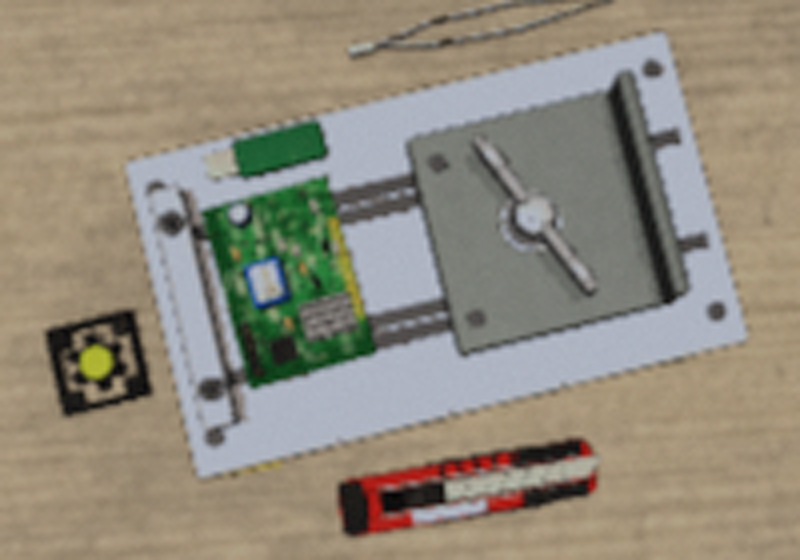

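View pics/s0c.png

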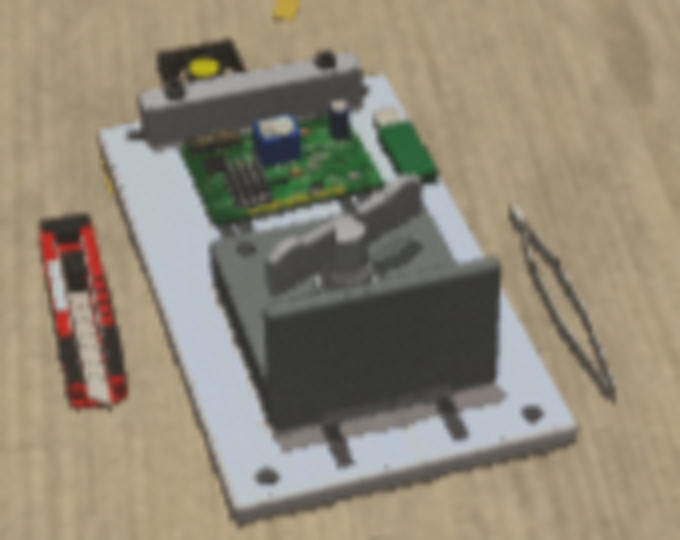

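Top crop: base corners at (126,160), (668,32), (747,340), (198,478); wing tips (480,138) and (592,290), hub (535,213); plate top edge (628,72)–(685,295). Side crop: plate's top near edge (265,312)–(497,265), wing tips (270,262) and (415,182), hub (349,225).

```bash
cat > h.py <<'E'
import numpy as np, cv2
from rig import *
def P(f): 
    R=cv2.Rodrigues(np.array(f["rvec"],float))[0]; return f["camera_matrix"],R,np.array(f["tvec"],float).ravel()
def plane(f,uv,z):
    K,R,t=P(f); d=R.T@np.linalg.inv(K)@[*uv,1]; c=-R.T@t; return c+d*(z-c[2])/d[2]
def tri(f,a,g,b):
    M=[K@np.c_[R,t] for K,R,t in (P(f),P(g))]
    X=cv2.triangulatePoints(M[0],M[1],np.array(a,float),np.array(b,float)).ravel(); return X[:3]/X[3]
def proj(f,X): 
    K,R,t=P(f); return cv2.projectPoints(np.array(X,float).reshape(-1,3),f["rvec"],f["tvec"],K,None)[0].reshape(-1,2)
E
python3 - <<'E'
from h import *
np.set_printoptions(precision=1,suppress=True)
import pickle
t=grab_frame("top");s=grab_frame("side");pickle.dump({n:{k:v for k,v in f.items() if k!="pixels"} for n,f in (("top",t),("side",s))},open("cal.pkl","wb"))
T=lambda u,v:(170+u/4,170+v/4)
S=lambda u,v:(200+u/4,165+v/4)
c=np.array([plane(t,T(*p),12) for p in [(126,160),(668,32),(747,340),(198,478)]]);print(c)
ctr=c.mean(0);yd=(c[0]+c[3]-c[1]-c[2])[:2];print("ctr",ctr,"yaw(vice y dir)",np.arctan2(yd[1],yd[0])-np.pi/2, [np.linalg.norm(c[i]-c[i-1]) for i in range(4)])
cs=np.array([plane(s,S(*p),12) for p in [(100,130),(235,515),(577,432),(385,75)]]);print("side",cs,cs.mean(0))
print("plate top",tri(t,T(628,72),s,S(497,265)),tri(t,T(685,295),s,S(265,312)))
print("tips",tri(t,T(480,138),s,S(415,182)),tri(t,T(592,290),s,S(272,256)),"hub",tri(t,T(535,213),s,S(349,222)))
for p in [(535,213),(480,138),(592,290)]: print(plane(t,T(*p),79))
print("plate", [plane(t,T(*p),82.5) for p in [(615,92),(630,72),(687,290),(668,302)]])
print("board",[plane(t,T(*p),14) for p in [(205,208),(328,178),(375,350),(250,385)]])
E
```

```text
[[546.7 299.8  12. ]
 [604.5  48.   12. ]
 [460.6  15.8  12. ]
 [401.4 266.3  12. ]]
ctr [503.3 157.5  12. ] yaw(vice y dir) 0.2286415837454281 [np.float64(149.06237895720642), np.float64(258.29934258946645), np.float64(147.47059498629022), np.float64(257.40625108685515)]
side [[403.5 263.4  12. ]
 [462.    8.9  12. ]
 [605.3  43.2  12. ]
 [546.8 296.4  12. ]] [504.4 153.   12. ]
plate top [573.4  74.7  79.4] [477.3  53.   80.7]
tips [546.2 138.9  72. ] [481.   92.2  75.3] hub [514.7 115.7  71.2]
[512.4 116.1  79. ]
[545.1 139.2  79. ]
[479.2  92.4  79. ]
plate [array([564. ,  80.9,  82.5]), array([572.7,  74.2,  82.5]), array([478.4,  52.3,  82.5]), array([473.4,  60.6,  82.5])]
board [array([523.8, 263.3,  14. ]), array([537.1, 206.9,  14. ]), array([458., 186.,  14.]), array([442.8, 242.7,  14. ])]
```

```bash
python3 -m jog '[{"spin":0.11,"grip":1},{"spin":0.11,"grip":1},{"spin":0.11,"grip":1},{"spin":0.11,"grip":1},{"spin":0.11,"grip":1},{"spin":0.11,"grip":1},{"spin":0.11,"grip":1},{"spin":0.11,"grip":1},{"spin":0.106,"grip":1},{"grip":1}]' 30
```

```text
schema error: expected keys x, y, z, spin, grip
```

```bash
python3 -m jog '[{"x":-3.2,"y":0.95},{"x":-3.2,"y":0.95},{"x":-3.2,"y":0.95},{"x":-3.2,"y":0.95},{"x":-3.2,"y":0.95},{"x":-3.2,"y":0.95},{"x":-3.2,"y":0.95},{"x":-3.2,"y":0.95},{"x":-3.2,"y":0.95},{"x":-3.2,"y":0.95},{"x":-3.2,"y":0.95},{"x":-3.2,"y":0.95},{"x":-3.2,"y":0.95},{"x":-3.2,"y":0.95},{"x":-3.2,"y":0.95},{"x":-3.2,"y":0.95},{"x":-3.2,"y":0.95},{"x":-3.2,"y":0.95},{"x":-2.6,"y":0.95},{}]'; python3 -c "
from rig import *
s=sense();print(s['qpos'],s['eef_pos'],s['tcp_rot'],s['contact_force'])"
```

```text
[ 1.21260819e+00  3.53412378e-01  1.63384429e+00  4.60832353e-05
  1.15520956e+00 -2.37019580e-03] [217.58998095 585.58951679 230.83298363] [-3.14071918e+00 -4.42147784e-05  2.78575607e+00] [ 0.5695626  -0.64269078  0.62350308]schema error: expected keys x, y, z, spin, grip
```

```bash
python3 -m jog '[{"x":0,"y":0,"z":0,"spin":0.11,"grip":1},{"x":0,"y":0,"z":0,"spin":0.11,"grip":1},{"x":0,"y":0,"z":0,"spin":0.11,"grip":1},{"x":0,"y":0,"z":0,"spin":0.11,"grip":1},{"x":0,"y":0,"z":0,"spin":0.11,"grip":1},{"x":0,"y":0,"z":0,"spin":0.11,"grip":1},{"x":0,"y":0,"z":0,"spin":0.11,"grip":1},{"x":0,"y":0,"z":0,"spin":0.11,"grip":1},{"x":0,"y":0,"z":0,"spin":0.106,"grip":1},{"x":0,"y":0,"z":0,"spin":0,"grip":1}]' 30; python3 -m jog '[{"x":-3.2,"y":0.95,"z":0,"spin":0,"grip":1},{"x":-3.2,"y":0.95,"z":0,"spin":0,"grip":1},{"x":-3.2,"y":0.95,"z":0,"spin":0,"grip":1},{"x":-3.2,"y":0.95,"z":0,"spin":0,"grip":1},{"x":-3.2,"y":0.95,"z":0,"spin":0,"grip":1},{"x":-3.2,"y":0.95,"z":0,"spin":0,"grip":1},{"x":-3.2,"y":0.95,"z":0,"spin":0,"grip":1},{"x":-3.2,"y":0.95,"z":0,"spin":0,"grip":1},{"x":-3.2,"y":0.95,"z":0,"spin":0,"grip":1},{"x":-3.2,"y":0.95,"z":0,"spin":0,"grip":1},{"x":-3.2,"y":0.95,"z":0,"spin":0,"grip":1},{"x":-3.2,"y":0.95,"z":0,"spin":0,"grip":1},{"x":-3.2,"y":0.95,"z":0,"spin":0,"grip":1},{"x":-3.2,"y":0.95,"z":0,"spin":0,"grip":1},{"x":-3.2,"y":0.95,"z":0,"spin":0,"grip":1},{"x":-3.2,"y":0.95,"z":0,"spin":0,"grip":1},{"x":-3.2,"y":0.95,"z":0,"spin":0,"grip":1},{"x":-3.2,"y":0.95,"z":0,"spin":0,"grip":1},{"x":-2.8,"y":0.95,"z":0,"spin":0,"grip":1},{"x":0,"y":0,"z":0,"spin":0,"grip":1}]'
cat >> h.py <<'E'
# vice frame estimate
C=np.array([503.8,155.2]);A=0.2286
X=np.array([np.cos(A),np.sin(A)]);Y=np.array([-np.sin(A),np.cos(A)])
def st():
    s=sense();p=np.array(s["eef_pos"]);d=p[:2]-C
    print("t",round(s["clock"],2),"tcp",p.round(1),"vice",round(d@X,1),round(d@Y,1),"yaw",round(s["tcp_rot"][2],3),"tilt",np.round(s["tcp_rot"][:2],3),"F",np.round(s["contact_force"],1),"q6",round(s["qpos"][5],2),"open",round(s["opening"],2));return s
E
python3 -c "
from h import *;st()"
```

```text
clock: 1.03
eef_pos: [217.7, 585.7, 231.1]
tcp_rot: [-3.141, 0.0, 1.795]
contact_force: [0.4, -0.5, 0.1]
opening: -0.003
grasp_force: 0.0
clock: 2.7
eef_pos: [533.1, 34.8, 231.4]
tcp_rot: [3.14, 0.002, 1.801]
contact_force: [-0.1, 0.1, 0.3]
opening: 0.001
grasp_force: 0.0
t 2.7 tcp [533.1  34.8 231.4] vice 1.2 -123.9 yaw 1.801 tilt [3.14e+00 2.00e-03] F [-0.1  0.1  0.3] q6 -0.17 open 0.0
```

```bash
python3 -m jog '[{"x":0,"y":-0.1,"z":2.5,"spin":0,"grip":1},{"x":0,"y":0,"z":2.5,"spin":0,"grip":1},{"x":0,"y":0,"z":2.5,"spin":0,"grip":1},{"x":0,"y":0,"z":2.5,"spin":0,"grip":1},{"x":0,"y":0,"z":2.5,"spin":0,"grip":1},{"x":0,"y":0,"z":2.5,"spin":0,"grip":1},{"x":0,"y":0,"z":2.1,"spin":0,"grip":1},{"x":0,"y":0,"z":1,"spin":0,"grip":1},{"x":0,"y":0,"z":0,"spin":0,"grip":1},{"x":0.5,"y":0,"z":0,"spin":0,"grip":1},{"x":0.5,"y":0,"z":0,"spin":0,"grip":1},{"x":0.5,"y":0,"z":0,"spin":0,"grip":1},{"x":0.4,"y":0,"z":0,"spin":0,"grip":1},{"x":0.4,"y":0,"z":0,"spin":0,"grip":1},{"x":0.3,"y":0,"z":0,"spin":0,"grip":1},{"x":0.3,"y":0,"z":0,"spin":0,"grip":1},{"x":0.3,"y":0,"z":0,"spin":0,"grip":1}]'
python3 - <<'E'
from h import *
st();f=grab_frame("top")["pixels"][150:320,190:410];g=grab_frame("side")["pixels"][90:300,190:370]
cv2.imwrite("pics/p1.png",np.hstack([cv2.resize(f,(440,340),interpolation=2),cv2.resize(g,(340,340),interpolation=2)]))
E
```

```text
clock: 4.12
eef_pos: [522.9, 69.8, 50.8]
tcp_rot: [3.14, 0.0, 1.8]
contact_force: [2.0, -4.8, 2.6]
opening: 0.002
grasp_force: 2.4
t 4.12 tcp [522.9  69.8  50.8] vice -0.7 -87.5 yaw 1.8 tilt [3.14 0.  ] F [ 2.  -4.8  2.6] q6 -0.1 open 0.0
```

View pics/p1.png

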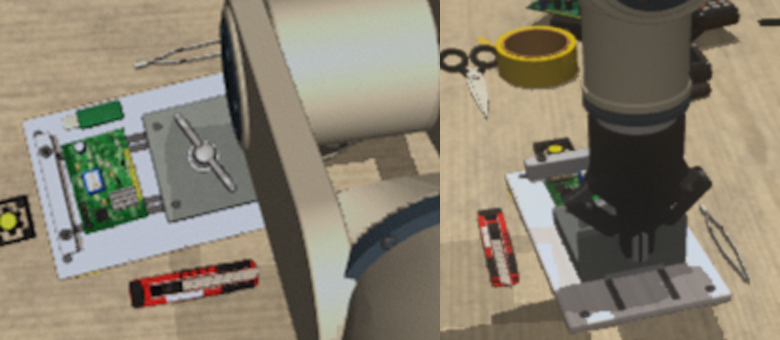

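Jaw is being pushed with ~5 N; in the top view its front (about 150,115) is still short of the board's edge (about 135,140), and nothing else has moved. Continuing.

```bash
python3 -m jog '[{"x":0.3,"y":0.03,"z":0,"spin":0,"grip":1},{"x":0.3,"y":0,"z":0,"spin":0,"grip":1},{"x":0.3,"y":0,"z":0,"spin":0,"grip":1},{"x":0.3,"y":0,"z":0,"spin":0,"grip":1},{"x":0.2,"y":0,"z":0,"spin":0,"grip":1},{"x":0.1,"y":0,"z":0,"spin":0,"grip":1},{"x":0,"y":0,"z":0,"spin":0,"grip":1}]';python3 -m jog '[{"x":0.1,"y":0,"z":0,"spin":0,"grip":1},{"x":0.1,"y":0,"z":0,"spin":0,"grip":1},{"x":0,"y":0,"z":0,"spin":0,"grip":1}]'; python3 -c "
from h import *;st()"
```

```text
clock: 4.8
eef_pos: [518.8, 84.6, 50.1]
tcp_rot: [-3.141, -0.0, 1.8]
contact_force: [-0.1, -1.1, 0.0]
opening: -0.002
grasp_force: 0.5
clock: 5.05
eef_pos: [518.5, 86.2, 50.1]
tcp_rot: [-3.141, -0.0, 1.8]
contact_force: [-0.6, -2.3, 0.8]
opening: -0.001
grasp_force: 1.5
t 5.05 tcp [518.5  86.2  50.1] vice -1.3 -70.6 yaw 1.8 tilt [-3.141 -0.   ] F [-0.6 -2.3  0.8] q6 -0.07 open -0.0
```

Now 1 mm rows until the force rises.

```bash
R='{"x":0.1,"y":0,"z":0,"spin":0,"grip":1}'; python3 -m jog '[{"x":0.1,"y":0,"z":0,"spin":0,"grip":1},{"x":0.1,"y":0,"z":0,"spin":0,"grip":1},{"x":0,"y":0,"z":0,"spin":0,"grip":1}]' | grep -E 'eef|contact'; python3 -m jog '[{"x":0.1,"y":0,"z":0,"spin":0,"grip":1},{"x":0.1,"y":0,"z":0,"spin":0,"grip":1},{"x":0,"y":0,"z":0,"spin":0,"grip":1}]' | grep -E 'eef|contact'
```

```text
eef_pos: [518.1, 88.2, 50.1]
contact_force: [-0.6, -3.4, -0.7]
eef_pos: [517.6, 90.1, 50.1]
contact_force: [-1.5, -4.1, -0.5]
```

```bash
python3 -m jog '[{"x":0.1,"y":0,"z":0,"spin":0,"grip":1},{"x":0.1,"y":0,"z":0,"spin":0,"grip":1},{"x":0,"y":0,"z":0,"spin":0,"grip":1}]' | grep -E 'eef|contact'
python3 - <<'E'
from h import *
st();f=grab_frame("top")["pixels"][190:290,190:310]
cv2.imwrite("pics/p2.png",cv2.resize(f,(720,600),interpolation=2))
E
```

```text
eef_pos: [517.1, 92.0, 50.1]
contact_force: [-1.0, -3.9, -1.6]
t 5.8 tcp [517.1  92.   50.1] vice -1.3 -64.6 yaw 1.8 tilt [-3.141 -0.   ] F [-1.  -3.9 -1.6] q6 -0.06 open 0.0
```

View pics/p2.png

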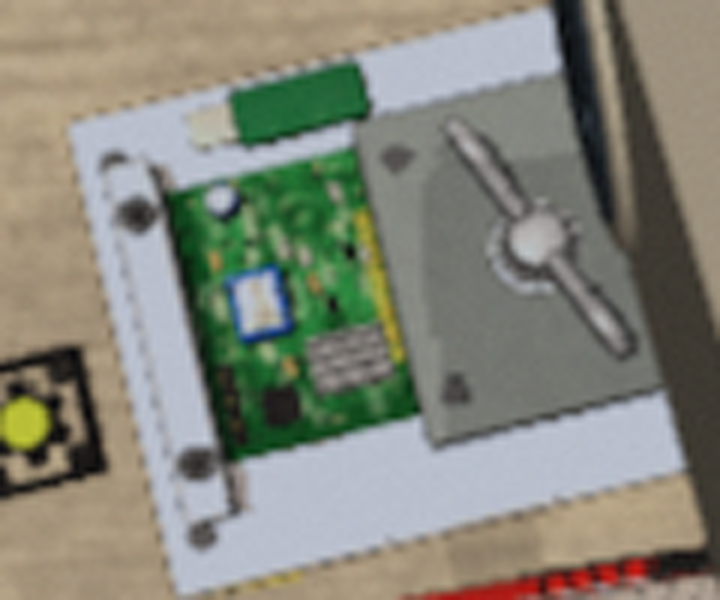

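The board now looks almost flush: the fence side lies along (170,190)–(235,455) and the jaw front along (360,150)–(425,430). Push on until firm contact.

```bash
python3 -m jog '[{"x":0.1,"y":0,"z":0,"spin":0,"grip":1},{"x":0.1,"y":0,"z":0,"spin":0,"grip":1},{"x":0,"y":0,"z":0,"spin":0,"grip":1}]' | grep -E 'eef|contact';  python3 -m jog '[{"x":0.1,"y":0,"z":0,"spin":0,"grip":1},{"x":0.1,"y":0,"z":0,"spin":0,"grip":1},{"x":0,"y":0,"z":0,"spin":0,"grip":1}]' | grep -E 'eef|contact'
python3 - <<'E'
from h import *
st();f=grab_frame("top")
h=plane(f,(190+537/6,190+240/6),79);print(h,(h[:2]-C)@X,(h[:2]-C)@Y)
E
```

```text
eef_pos: [517.1, 92.3, 50.2]
contact_force: [1.5, -17.1, -1.6]
eef_pos: [517.1, 92.5, 50.2]
contact_force: [4.5, -30.0, -0.7]
t 6.35 tcp [517.1  92.5  50.2] vice -1.3 -64.1 yaw 1.802 tilt [-3.141  0.005] F [  4.5 -30.   -0.7] q6 -0.05 open 0.0
[501.28421822 157.81555059  79.        ] -1.8576119106400844 3.117617810295438
```

```bash
python3 -m jog '[{"x":-0.4,"y":0,"z":0,"spin":0,"grip":1},{"x":-1,"y":0,"z":0,"spin":0,"grip":1},{"x":0,"y":0,"z":-2.5,"spin":0,"grip":1},{"x":0,"y":0,"z":-2.5,"spin":0,"grip":1},{"x":0,"y":0,"z":-3,"spin":0,"grip":1},{"x":0,"y":0,"z":0,"spin":0,"grip":1},{"x":1.7,"y":-0.6,"z":0,"spin":0,"grip":1},{"x":1.7,"y":-0.6,"z":0,"spin":0,"grip":1},{"x":1.6,"y":-0.64,"z":0,"spin":0,"grip":1},{"x":0,"y":0,"z":0,"spin":-0.096,"grip":1},{"x":0,"y":0,"z":0,"spin":-0.096,"grip":1},{"x":0,"y":0,"z":0,"spin":-0.096,"grip":1},{"x":0,"y":0,"z":0,"spin":-0.095,"grip":1},{"x":0,"y":0,"z":0,"spin":0,"grip":1},{"x":0,"y":0,"z":0,"spin":0,"grip":1}]' >/dev/null;  python3 - <<'E'
from h import *
s=st();print("to target (tool x,y mm):",end="")
ax=C-.5*X+3*Y; g=ax-19.2*X-27.2*Y-s["eef_pos"][:2]; y=s["tcp_rot"][2]
print(g@[np.cos(y),np.sin(y)],g@[np.sin(y),-np.cos(y)])
E
```

```text
t 7.65 tcp [490.7 127.  130.3] vice -19.2 -24.5 yaw 2.18 tilt [ 3.141 -0.   ] F [-0.1 -0.1 -0.5] q6 -0.36 open -0.0
to target (tool x,y mm):0.4871854561929243 -0.3687199855358893
```

```bash
python3 -m jog '[{"x":0,"y":0,"z":1.5,"spin":0,"grip":1},{"x":0,"y":0,"z":1.5,"spin":0,"grip":1},{"x":0,"y":0,"z":1,"spin":0,"grip":1},{"x":0,"y":0,"z":0.6,"spin":0,"grip":1},{"x":0,"y":0,"z":0.4,"spin":0,"grip":1},{"x":0,"y":0,"z":0,"spin":0,"grip":1}]';python3 -m jog '[{"x":0,"y":0,"z":0.3,"spin":0,"grip":1},{"x":0,"y":0,"z":0.3,"spin":0,"grip":1},{"x":0,"y":0,"z":0.3,"spin":0,"grip":1},{"x":0,"y":0,"z":0.3,"spin":0,"grip":1},{"x":0,"y":0,"z":0,"spin":0,"grip":1}]'
python3 - <<'E'
from h import *
st();f=grab_frame("top")["pixels"][190:290,190:350];g=grab_frame("side")["pixels"][120:280,210:350]
cv2.imwrite("pics/p3.png",np.hstack([cv2.resize(f,(480,300),interpolation=2),cv2.resize(g,(263,300),interpolation=2)]))
E
```

```text
clock: 8.15
eef_pos: [490.1, 126.7, 79.6]
tcp_rot: [-3.141, -0.0, 2.182]
contact_force: [-0.6, -0.0, 0.8]
opening: -0.0
grasp_force: 0.0
clock: 8.57
eef_pos: [490.2, 126.7, 67.9]
tcp_rot: [-3.141, -0.0, 2.183]
contact_force: [-0.8, 0.4, -0.4]
opening: 0.004
grasp_force: 0.0
t 8.57 tcp [490.2 126.7  67.9] vice -19.7 -24.6 yaw 2.183 tilt [-3.141 -0.   ] F [-0.8  0.4 -0.4] q6 -0.36 open 0.0
```

View pics/p3.png

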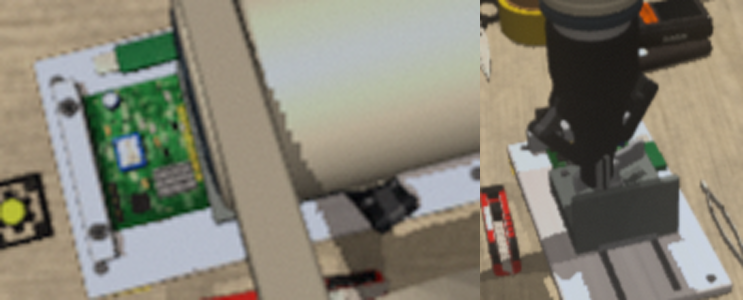

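The side crop shows the finger standing between the jaw plate and the wing (about 605,175) with no contact force. First stroke: close the gap, then arc clockwise.

```bash
python3 -m jog '[{"x":0.2,"y":0,"z":0,"spin":0,"grip":1},{"x":0.2,"y":0,"z":0,"spin":0,"grip":1},{"x":0.286,"y":-0.126,"z":0,"spin":0.1,"grip":1},{"x":0.286,"y":-0.126,"z":0,"spin":0.1,"grip":1},{"x":0.286,"y":-0.126,"z":0,"spin":0.1,"grip":1},{"x":0.286,"y":-0.126,"z":0,"spin":0.1,"grip":1},{"x":0.286,"y":-0.126,"z":0,"spin":0.1,"grip":1},{"x":0.286,"y":-0.126,"z":0,"spin":0.1,"grip":1},{"x":0.286,"y":-0.126,"z":0,"spin":0.1,"grip":1},{"x":0.286,"y":-0.126,"z":0,"spin":0.1,"grip":1}]'
cat >> h.py <<'E'
def arc():
    s=st();y=s["tcp_rot"][2];d=C-.5*X+3*Y-s["eef_pos"][:2]
    print("axis in tool frame",d@[np.cos(y),np.sin(y)],d@[np.sin(y),-np.cos(y)],"wing angle if touching deg",np.degrees(y-A))
E
python3 -c "
from h import *;arc()"
```

```text
clock: 9.5
eef_pos: [472.7, 149.2, 68.4]
tcp_rot: [3.141, 0.0, 1.378]
contact_force: [0.6, -1.7, -0.6]
opening: -0.0
grasp_force: 0.6
t 9.5 tcp [472.7 149.2  68.4] vice -31.6 1.2 yaw 1.378 tilt [3.141 0.   ] F [ 0.6 -1.7 -0.6] q6 0.5 open -0.0
axis in tool frame 14.412908914135137 27.6696329938227 wing angle if touching deg 65.85919674732345
```

```bash
python3 -m jog '[{"x":0.286,"y":-0.126,"z":0,"spin":0.1,"grip":1},{"x":0.286,"y":-0.126,"z":0,"spin":0.1,"grip":1},{"x":0.286,"y":-0.126,"z":0,"spin":0.1,"grip":1},{"x":0.286,"y":-0.126,"z":0,"spin":0.1,"grip":1},{"x":0.286,"y":-0.126,"z":0,"spin":0.1,"grip":1},{"x":0.286,"y":-0.126,"z":0,"spin":0.1,"grip":1},{"x":0.286,"y":-0.126,"z":0,"spin":0.1,"grip":1},{"x":0.286,"y":-0.126,"z":0,"spin":0.1,"grip":1},{"x":0.286,"y":-0.126,"z":0,"spin":0.1,"grip":1},{"x":0.286,"y":-0.126,"z":0,"spin":0.1,"grip":1}]'|grep force;  python3 -c "
from h import *;arc()"
python3 -m jog '[{"x":0.286,"y":-0.126,"z":0,"spin":0.1,"grip":1},{"x":0.286,"y":-0.126,"z":0,"spin":0.1,"grip":1},{"x":0.286,"y":-0.126,"z":0,"spin":0.1,"grip":1},{"x":0.286,"y":-0.126,"z":0,"spin":0.1,"grip":1},{"x":0.286,"y":-0.126,"z":0,"spin":0.1,"grip":1},{"x":0.286,"y":-0.126,"z":0,"spin":0.1,"grip":1},{"x":0.286,"y":-0.126,"z":0,"spin":0.1,"grip":1},{"x":0.286,"y":-0.126,"z":0,"spin":0.1,"grip":1},{"x":0.286,"y":-0.126,"z":0,"spin":0.1,"grip":1},{"x":0.286,"y":-0.126,"z":0,"spin":0.1,"grip":1}]'|grep force;  python3 -c "
from h import *;arc()"
```

```text
contact_force: [-0.9, -0.1, -2.0]
grasp_force: 0.6
t 10.33 tcp [478.9 178.4  68.2] vice -19.0 28.2 yaw 0.378 tilt [-3.142e+00  1.000e-03] F [-0.9 -0.1 -2. ] q6 1.55 open -0.0
axis in tool frame 14.552163550772056 27.712336802897397 wing angle if touching deg 8.561756484707534
contact_force: [-1.2, 1.2, -0.6]
grasp_force: 0.6
t 11.17 tcp [507.4 188.8  68.2] vice 11.1 31.9 yaw -0.622 tilt [3.141e+00 1.000e-03] F [-1.2  1.2 -0.6] q6 2.55 open -0.0
axis in tool frame 14.080694439001148 27.77518667702624 wing angle if touching deg -48.742403329336696
```

```bash
python3 -m jog '[{"x":0.286,"y":-0.126,"z":0,"spin":0.1,"grip":1},{"x":0.286,"y":-0.126,"z":0,"spin":0.1,"grip":1},{"x":0.286,"y":-0.126,"z":0,"spin":0.1,"grip":1},{"x":0.286,"y":-0.126,"z":0,"spin":0.07,"grip":1},{"x":0,"y":0,"z":0,"spin":0,"grip":1}]'|grep force;  python3 -c "
from h import *;arc()"
python3 -m jog '[{"x":-0.5,"y":0,"z":0,"spin":0,"grip":1},{"x":0,"y":0,"z":-2,"spin":0,"grip":1},{"x":0,"y":0,"z":-2,"spin":0,"grip":1},{"x":0,"y":0,"z":-2.2,"spin":0,"grip":1},{"x":0,"y":0,"z":0,"spin":0,"grip":1}]' | grep force
python3 - <<'E'
from h import *
st();f=grab_frame("top")["pixels"][190:290,190:350];g=grab_frame("side")["pixels"][160:280,230:350]
cv2.imwrite("pics/p4.png",np.hstack([cv2.resize(f,(480,300),interpolation=2),cv2.resize(g,(300,300),interpolation=2)]))
E
```

```text
contact_force: [-0.8, -0.2, -0.8]
grasp_force: 0.2
t 11.58 tcp [519.3 184.2  68.2] vice 21.7 24.8 yaw -0.991 tilt [3.141 0.   ] F [-0.8 -0.2 -0.8] q6 2.9 open 0.0
axis in tool frame 12.798136305769829 28.325968821158295 wing angle if touching deg -69.85045068559313
contact_force: [1.2, -0.1, -0.4]
grasp_force: 0.0
t 12.0 tcp [518.5 189.6 134.1] vice 22.1 30.2 yaw -0.984 tilt [-3.136e+00 -1.000e-03] F [ 1.2 -0.1 -0.4] q6 2.9 open 0.0
```

View pics/p4.png

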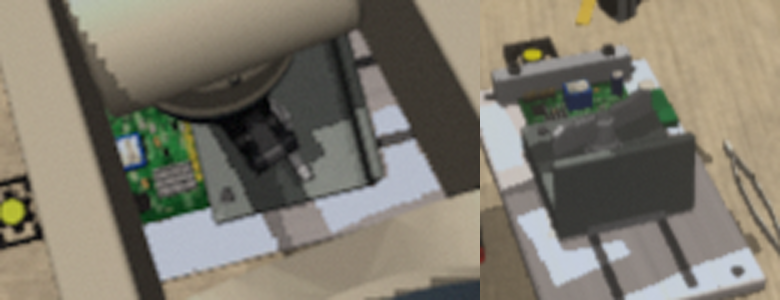

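Side crop shows the wings (tips about 555,140 and 655,100) back at the mirror of their starting angle, with the jaw still closed; the top crop's wing tip is at (308,172). So half a turn is done; spinning back for the next stroke.

```bash
python3 -m jog '[{"x":0,"y":0,"z":0,"spin":-0.122,"grip":1},{"x":0,"y":0,"z":0,"spin":-0.122,"grip":1},{"x":0,"y":0,"z":0,"spin":-0.122,"grip":1},{"x":0,"y":0,"z":0,"spin":-0.122,"grip":1},{"x":0,"y":0,"z":0,"spin":-0.122,"grip":1},{"x":0,"y":0,"z":0,"spin":-0.122,"grip":1},{"x":0,"y":0,"z":0,"spin":-0.122,"grip":1},{"x":0,"y":0,"z":0,"spin":-0.122,"grip":1},{"x":0,"y":0,"z":0,"spin":-0.122,"grip":1},{"x":0,"y":0,"z":0,"spin":-0.122,"grip":1},{"x":0,"y":0,"z":0,"spin":-0.122,"grip":1},{"x":0,"y":0,"z":0,"spin":-0.122,"grip":1},{"x":0,"y":0,"z":0,"spin":-0.122,"grip":1},{"x":0,"y":0,"z":0,"spin":-0.122,"grip":1},{"x":0,"y":0,"z":0,"spin":-0.122,"grip":1},{"x":0,"y":0,"z":0,"spin":-0.122,"grip":1},{"x":0,"y":0,"z":0,"spin":-0.122,"grip":1},{"x":0,"y":0,"z":0,"spin":-0.122,"grip":1},{"x":0,"y":0,"z":0,"spin":-0.122,"grip":1},{"x":0,"y":0,"z":0,"spin":-0.122,"grip":1}]'|grep clock; python3 -m jog '[{"x":0,"y":0,"z":0,"spin":-0.122,"grip":1},{"x":0,"y":0,"z":0,"spin":-0.122,"grip":1},{"x":0,"y":0,"z":0,"spin":-0.122,"grip":1},{"x":0,"y":0,"z":0,"spin":-0.122,"grip":1},{"x":0,"y":0,"z":0,"spin":-0.122,"grip":1},{"x":0,"y":0,"z":0,"spin":-0.117,"grip":1},{"x":0,"y":0,"z":0,"spin":0,"grip":1},{"x":0,"y":0,"z":0,"spin":0,"grip":1}]'|grep clock
python3 - <<'E'
from h import *
s=st();g=C-19.7*X-24.6*Y-s["eef_pos"][:2]; y=s["tcp_rot"][2]
print(g@[np.cos(y),np.sin(y)],g@[np.sin(y),-np.cos(y)])
E
```

```text
clock: 13.77
clock: 14.43
t 14.43 tcp [515.9 188.3 129.3] vice 19.3 29.5 yaw 2.177 tilt [-3.14 -0.  ] F [ 0.2 -0.1 -0.1] q6 -0.26 open 0.0
-35.89907606626309 -56.18439456401625
```

```bash
python3 -m jog '[{"x":-1.2,"y":-1.87,"z":0,"spin":0,"grip":1},{"x":-1.2,"y":-1.87,"z":0,"spin":0,"grip":1},{"x":-1.2,"y":-1.87,"z":0,"spin":0,"grip":1},{"x":0,"y":0,"z":0,"spin":0,"grip":1},{"x":0,"y":0,"z":0,"spin":0,"grip":1},{"x":0,"y":0,"z":1.5,"spin":0,"grip":1},{"x":0,"y":0,"z":1.5,"spin":0,"grip":1},{"x":0,"y":0,"z":1,"spin":0,"grip":1},{"x":0,"y":0,"z":0.6,"spin":0,"grip":1},{"x":0,"y":0,"z":0.4,"spin":0,"grip":1},{"x":0,"y":0,"z":0,"spin":0,"grip":1}]' | grep -E 'eef|contact'; python3 -m jog '[{"x":0,"y":0,"z":0.3,"spin":0,"grip":1},{"x":0,"y":0,"z":0.3,"spin":0,"grip":1},{"x":0,"y":0,"z":0.3,"spin":0,"grip":1},{"x":0,"y":0,"z":0.4,"spin":0,"grip":1},{"x":0,"y":0,"z":0,"spin":0,"grip":1}]'| grep -E 'contact';python3 -c "
from h import *;arc()"
```

```text
eef_pos: [491.0, 127.0, 79.6]
contact_force: [0.1, 0.2, 0.2]
contact_force: [0.1, -0.5, 0.3]
t 15.77 tcp [490.9 126.6  66.7] vice -19.1 -24.9 yaw 2.18 tilt [-3.141 -0.   ] F [ 0.1 -0.5  0.3] q6 -0.36 open -0.0
axis in tool frame 19.005518117463446 27.58264321439852 wing angle if touching deg 111.78526920353133
```

```bash
python3 -m jog '[{"x":0.2,"y":0,"z":0,"spin":0,"grip":1},{"x":0.25,"y":0,"z":0,"spin":0,"grip":1},{"x":0.286,"y":-0.126,"z":0,"spin":0.1,"grip":1},{"x":0.286,"y":-0.126,"z":0,"spin":0.1,"grip":1},{"x":0.286,"y":-0.126,"z":0,"spin":0.1,"grip":1},{"x":0.286,"y":-0.126,"z":0,"spin":0.1,"grip":1},{"x":0.286,"y":-0.126,"z":0,"spin":0.1,"grip":1},{"x":0.286,"y":-0.126,"z":0,"spin":0.1,"grip":1},{"x":0.286,"y":-0.126,"z":0,"spin":0.1,"grip":1},{"x":0.286,"y":-0.126,"z":0,"spin":0.1,"grip":1}]'| grep -E 'contact'; python3 -m jog '[{"x":0.286,"y":-0.126,"z":0,"spin":0.1,"grip":1},{"x":0.286,"y":-0.126,"z":0,"spin":0.1,"grip":1},{"x":0.286,"y":-0.126,"z":0,"spin":0.1,"grip":1},{"x":0.286,"y":-0.126,"z":0,"spin":0.1,"grip":1},{"x":0.286,"y":-0.126,"z":0,"spin":0.1,"grip":1},{"x":0.286,"y":-0.126,"z":0,"spin":0.1,"grip":1},{"x":0.286,"y":-0.126,"z":0,"spin":0.1,"grip":1},{"x":0,"y":0,"z":0,"spin":0,"grip":1}]'| grep -E 'contact';python3 -c "
from h import *;arc()"
```

```text
contact_force: [1.3, -1.4, -1.4]
contact_force: [0.0, 0.4, 0.3]
t 17.27 tcp [474.9 171.2  67.4] vice -24.5 22.1 yaw 0.676 tilt [-3.142  0.   ] F [0.  0.4 0.3] q6 1.24 open -0.0
axis in tool frame 13.388046669944545 27.637574059963455 wing angle if touching deg 25.60958784972971
```

```bash
python3 -m jog '[{"x":0.286,"y":-0.126,"z":0,"spin":0.1,"grip":1},{"x":0.286,"y":-0.126,"z":0,"spin":0.1,"grip":1},{"x":0.286,"y":-0.126,"z":0,"spin":0.1,"grip":1},{"x":0,"y":0,"z":0,"spin":0,"grip":1}]'| grep -E 'contact'; python3 -m jog '[{"x":0.2,"y":-0.08,"z":0,"spin":0.07,"grip":1},{"x":0,"y":0,"z":0,"spin":0,"grip":1}]'| grep -E 'contact';python3 -c "
from h import *;arc()"
```

```text
contact_force: [-1.5, -0.5, 0.6]
contact_force: [-1.5, -0.0, -0.3]
t 17.77 tcp [481.5 180.2  67.3] vice -16.0 29.4 yaw 0.312 tilt [-3.141  0.   ] F [-1.5 -0.  -0.3] q6 1.61 open -0.0
axis in tool frame 13.279391972956155 27.65020740706593 wing angle if touching deg 4.790670608789329
```

Nearly home; small steps until the stop pushes back.

```bash
python3 -m jog '[{"x":0.12,"y":-0.05,"z":0,"spin":0.04,"grip":1},{"x":0,"y":0,"z":0,"spin":0,"grip":1}]'| grep -E 'contact'; python3 -m jog '[{"x":0.12,"y":-0.05,"z":0,"spin":0.04,"grip":1},{"x":0,"y":0,"z":0,"spin":0,"grip":1}]'| grep -E 'contact';python3 -c "
from h import *;arc()"
```

```text
contact_force: [-1.1, 0.2, -0.2]
contact_force: [-2.1, 0.0, 0.1]
t 18.1 tcp [483.2 181.7  67.2] vice -14.0 30.5 yaw 0.233 tilt [-3.142e+00  1.000e-03] F [-2.1  0.   0.1] q6 1.69 open 0.0
axis in tool frame 13.421077419171057 27.535239906042793 wing angle if touching deg 0.2392808686457759
```

```bash
python3 -m jog '[{"x":0.12,"y":-0.04,"z":0,"spin":0.04,"grip":1},{"x":0,"y":0,"z":0,"spin":0,"grip":1}]'| grep -E 'contact'; python3 -m jog '[{"x":0.1,"y":-0.04,"z":0,"spin":0.03,"grip":1},{"x":0,"y":0,"z":0,"spin":0,"grip":1}]'| grep -E 'contact';python3 -c "
from h import *;arc()"
```

```text
contact_force: [-4.6, 0.1, 3.1]
contact_force: [-7.2, 0.9, 5.0]
t 18.43 tcp [483.5 182.6  66.9] vice -13.6 31.3 yaw 0.163 tilt [3.141 0.004] F [-7.2  0.9  5. ] q6 1.77 open 0.0
axis in tool frame 14.903620759921571 27.383770030645458 wing angle if touching deg -3.7620785590602286
```

Stop reached (force climbs, no more motion). Back off, lift and move clear to look.

```bash
python3 -m jog '[{"x":0,"y":0,"z":0,"spin":0,"grip":1},{"x":-0.5,"y":0,"z":0,"spin":0,"grip":1},{"x":-0.5,"y":0,"z":0,"spin":0,"grip":1},{"x":0,"y":0,"z":-2,"spin":0,"grip":1},{"x":0,"y":0,"z":-3,"spin":0,"grip":1},{"x":0,"y":0,"z":-3,"spin":0,"grip":1},{"x":0,"y":0,"z":-3,"spin":0,"grip":1},{"x":0,"y":0,"z":-3,"spin":0,"grip":1},{"x":0,"y":-3,"z":0,"spin":0,"grip":1},{"x":0,"y":-3,"z":0,"spin":0,"grip":1},{"x":0,"y":-3,"z":0,"spin":0,"grip":1},{"x":0,"y":-3,"z":0,"spin":0,"grip":1},{"x":0,"y":-3,"z":0,"spin":0,"grip":1},{"x":0,"y":-3,"z":0,"spin":0,"grip":1},{"x":0,"y":-3,"z":0,"spin":0,"grip":1},{"x":0,"y":-3,"z":0,"spin":0,"grip":1},{"x":0,"y":-3,"z":0,"spin":0,"grip":1},{"x":0,"y":-3,"z":0,"spin":0,"grip":1},{"x":0,"y":0,"z":0,"spin":0,"grip":1}]'
python3 - <<'E'
from h import *
st();f=grab_frame("top")["pixels"][170:310,170:370];g=grab_frame("side")["pixels"][150:290,220:360]
cv2.imwrite("pics/p5.png",np.hstack([cv2.resize(f,(457,320),interpolation=2),cv2.resize(g,(320,320),interpolation=2)]))
E
```

```text
clock: 20.02
eef_pos: [427.3, 482.4, 207.4]
tcp_rot: [-3.139, -0.002, 0.165]
contact_force: [0.1, -1.1, 0.6]
opening: -0.001
grasp_force: 0.0
t 20.02 tcp [427.3 482.4 207.4] vice -0.4 336.1 yaw 0.165 tilt [-3.139e+00 -2.000e-03] F [ 0.1 -1.1  0.6] q6 2.25 open -0.0
```

View pics/p5.png

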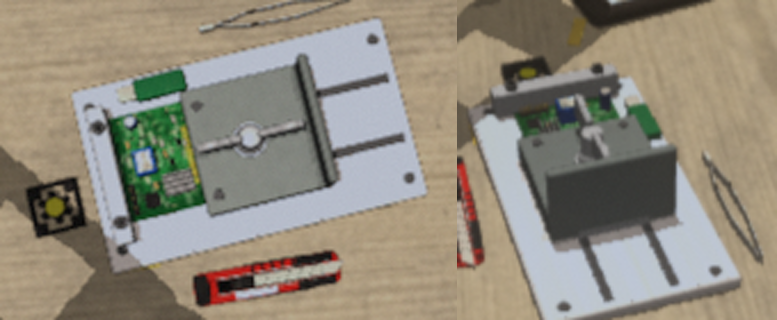

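The wings lie along the vice's y, from (200,148) to (305,125), parallel to the plate's long edges. The jaw front at (190,110) meets the board, the board meets the fence at (120,170), and the bystanders have not moved. Handing in.

```bash
python3 -c "
from rig import *;print(sign_off())"
```

```text
the job is handed in; nothing more can be done
None
```

I pushed the jaw closed with the board flush against the fence, turned the wing screw home to its stop in two pushing strokes, and handed the job in at about 20 s; the last picture shows the jaw still closed, but the sign-off returned no verdict.

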